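# Change over the bending die: clear the bracket, set the stop sleeve to 6

## Robot

A 6-joint arm with a two-finger parallel gripper is mounted at the origin on the work surface. World frame = base frame: x ahead of the robot, y to its left, z up, the work surface at z = 0. Lengths are in m, angles in rad, forces in N, time in s.
With the tool pointing down it reaches from about 0.225 to 0.725 m from the base axis. Payload 3.1 kg.
Tool frame: the origin (TCP) lies between the finger pads; the fingertips stand 22 mm ahead of it and the grasp point (between the pads) lies 3 mm ahead of it; z points along the fingers, y is the line along which they close (so a half turn about z gives the same grasp; the last joint's range is limited). The gripper opens to 85 mm and grips with 20 to 120 N. Pads are 22 mm wide; open, the fingers measure 114 mm over their backs; the gripper's body (76 mm by 85 mm) begins 54 mm behind the grasp point. The pads swing forward as they close: fully open they stand 13 mm farther back than shut.
Start: joints at [-1.29, 0.048, 0.099, 1.622, 0, 1.443], TCP at [0.209, -0.482, 0.253] pointing down, gripper open.
Joint ranges: [-2.91, 2.91], [-0.99, 1.94], [-1.21, 1.42], [-2.12, 2.29], [-1.49, 1.47], [-3.14, 3.14]. Speed limits (rad/s): [2.79, 2.79, 3.14, 3.14, 3.14, 3.14].

## Interface

Orientations are given as a unit quaternion [x, y, z, w].
In Python, from station import monitor, optics, ticket gives the robot as it stands.
- The arm moves only by the shell command python3 -m inch 'ROWS' [FORCE]. ROWS is JSON, a list of rows, each a list of 7 numbers: the shift along the tool's x, y, z scaled (see below), then the turn, a rotation vector about the tool's x, y, z scaled (see below), then the opening, from -1 (shut) to 1 (fully open). In form: [[x, y, z, rx, ry, rz, hand], ...]. A call has 1 to 5 rows; each row is the pose to reach, as a shift and turn from the pose commanded when the call began, along the tool's axes at that moment; what a row does not reach only later rows make up. The controller multiplies each number of a shift by 0.4 m and each number of a turn by 90 degrees. A row lasts 1/12 s, in which the tool goes at most 41.7 mm and 7.16 degrees, less where a joint would pass 70% of its speed; a pose out of reach is approached as far as the arm can. A call with a number of a shift or a turn outside -1 to 1 is refused whole. A call with a gripper value outside its range is refused whole. The fingers move at their own pace and stop on an object; FORCE is the grip in N (left out, the last holds). Time passes only in rows, so rows that repeat a pose let the fingers close. It gives the time, the measured TCP pose, the force, the opening and the grip force at its end, in the units of the state.
- monitor.observe(): the state, without advancing time (a new reading comes with each control period).
- optics.get_image(name): name is "scene" or "side" or "wrist"; returns the picture (400x640x3 uint8, red, green, blue); there is no depth.
- optics.calibration(name): a dict with "intrinsics" (3x3 intrinsics, pixels), "R" (3x3) and "t" (3): a world point X has camera coordinates R X + t. Camera axes: x right, y down, z forward; pixel columns grow to the right and rows downward; lengths in m; the calibration is good to about 2 mm. A picture is of the moment at which its call begins: read the wrist's pose just before it. calibration takes no time and is no camera call; for the wrist camera it gives the pose at the moment of the call.
- ticket.sign_off(): hands the job in; it is judged then, once.
The state is a dict: "t": time; "joint_pos": joint angles; "joint_vel": joint speeds; "joint_torque": joint torques, N m; "position": TCP position; "ee_rot": TCP orientation; "wrist_force": force on the tool from outside, world axes, zero at the start; "ft_torque": the same for the moment, N m; "width": finger opening in m; "finger_force": force on a finger pad.
Only numpy, scipy, OpenCV 4.12 (cv2) and the standard library are available. Lean on these libraries where they do the work, as an engineer would, in place of code of your own. Each camera call takes 0.05 s, during which the arm holds its last target. There are 200 camera calls.

## Task

Change the little bending die over for the next job: lift the finished copper-coloured bracket out of the die's pocket and set it down gently inside the blue tray, and turn the numbered stop sleeve until it clicks in with the 6 at the yellow pointer (either job first). Leave the paint tin, the tape roll and the wrench where they are.

Things in the scene. Friction and masses are not known exactly. Their poses are not given: they have to be found in the camera images.
- die_base: lower half of a bending die set, fixed to the bench: green plate 150 (its x) by 300 (its y) by 20 mm thick. Origin: centre of its underside, z up. The dark steel die block, 120 (x) by 80 (y) mm, its top 60 mm above the bench, is centred at y = -85 mm; the stop sleeve stands at y = +85 mm; the plate is bare between
- pocket (a point): centre of the floor of the die block's open-topped pocket, 76 (x) by 41 (y) mm and 20 mm deep; the floor is 40 mm above the bench; axes as die_base
- sleeve_axis (a point): point on the sleeve's upright axis, level with its top; axes as die_base. The sleeve is an aluminium drum 84 mm in diameter, from 30 to 75 mm above the bench (a 34 mm wide nut and bolt end stand 10 mm higher), numbered 1 to 8 on its top, 30 degrees apart, feet outward. It turns on a fixed dark foot, 92 mm in diameter, 20 to 30 mm above the bench
- pointer (a point): outer end of the fixed yellow pointer bar, 71 mm from the sleeve's axis in the +x direction of die_base; the bar is 8 mm wide, its top 30 mm above the bench. The number next to it is the one set
- tab (a point): middle of the red tab on the sleeve, 62 mm from the axis, 65 mm above the bench; turns with it. The tab reaches to 74 mm from the axis, is 12 mm wide, spans 55 to 75 mm above the bench, free beneath. Pushed sideways it turns the sleeve. From above it is 75 degrees counterclockwise from the 1; with 6 set, 225 degrees counterclockwise from the pointer
- sleeve (a joint): turn of the sleeve, rad, counterclockwise from above: 0 with 1 at the pointer, 0.5236 more for each next number, 6 at 2.618; end stops just outside 1 and 8. It clicks: a sprung ball draws it to the nearest number, so past half way it jumps to the next by itself; about 3 to 5 N sideways on the tab takes it over a click. It starts at one of 1 to 4
- bracket: finished U-shaped channel, copper-coloured, 70 (its x) by 36 (its y) by 42 mm high, walls 4 mm, 0.1 to 0.2 kg, open at the top and both x ends. Origin: centre of its underside, z up. It stands in the pocket with 2 to 3 mm of play, x along the pocket; its two flanges (at y = +-16 mm) rise 22 mm above the die block: grip across both (36 mm) from above
- bracket_mid (a point): centre of the bracket's outer 70 x 36 x 42 mm block, 21 mm above its underside; axes as the bracket
- tray: blue open tray, fixed to the bench, 200 (its x) by 180 (its y) by 30 mm high, walls and floor 5 mm thick, empty. Origin: centre of its underside; the inner floor is 5 mm above the bench
- paint_tin: small closed paint tin with a red label, loose, 72 mm in diameter, 85 mm tall; origin: centre of its foot. Leave alone
- tape_roll: roll of yellow tape lying flat, loose, 80 mm outside diameter, 25 mm high; origin: centre of its underside. Leave alone
- wrench: open-ended wrench, about 190 mm long, lying flat on the bench along its own x; loose. Leave alone
Things that resemble listed ones, but are neither listed nor needed, are in the scene too. Of the things shaped like the bracket, the copper one is meant.

How it is judged:
By the outcome, as a careful person would: the job done as asked, in the order asked, and still so for the second after the job is handed in, with the robot touching nothing.
It also fails if it takes over 51 s, if anything falls off the work surface, if the arm or the gripper's body presses on something with over 40 N, if the wrist force passes 120 N, or if a joint passes its speed limit or range.

## Working session

There is one attempt and no reset: what is moved stays moved. The work goes in short steps, Python scripts to look and compute and a shell command to move; the robot and the scene stay as the last step left them, time stands still between calls to the robot, and variables do not carry over. Pictures are saved under pics/ and viewed, at most 10 in all, crops included, and the job is handed in when it is done.

```bash
ls; mkdir -p pics; python3 - <<'E'
from station import monitor, optics
import cv2, numpy as np
s=monitor.observe(); print(s)
for n in ("scene","side","wrist"):
    c=optics.calibration(n); print(n,np.round(c["intrinsics"],1).tolist(),np.round(c["R"],3).tolist(),np.round(c["t"],3).tolist())
    im=optics.get_image(n); cv2.imwrite(f"pics/{n}0.png",im[...,::-1])
E
```

```text
pics
{'t': 0.0, 'joint_pos': array([-1.28980271e+00,  4.87525270e-02,  9.75886430e-02,  1.62200333e+00,
        6.96805125e-06,  1.44302157e+00]), 'joint_vel': array([-0.00052016, -0.00126943,  0.00035645, -0.00053874,  0.0022495 ,
        0.00044302]), 'joint_torque': array([ 2.56743915e-03, -3.38782346e+01,  3.20013785e+01,  2.05204199e-02,
        2.67221014e-05,  6.56462873e-06]), 'position': array([ 0.20852194, -0.48119988,  0.25211157]), 'ee_rot': array([ 9.79185471e-01,  2.02964057e-01, -8.72533773e-05, -1.18223105e-03]), 'wrist_force': array([-0.18316636,  0.15844342, -0.4238958 ]), 'ft_torque': array([-0.01121679, -0.02305928,  0.02225875]), 'finger_force': 0.0, 'width': 0.08486026366593946}
scene [[370.8, 0.0, 323.4], [0.0, 370.8, 205.1], [0.0, 0.0, 1.0]] [[0.741, 0.672, 0.011], [0.552, -0.6, -0.579], [-0.382, 0.435, -0.815]] [-0.375, -0.259, 1.106]
side [[453.6, 0.0, 322.0], [0.0, 453.6, 198.1], [0.0, 0.0, 1.0]] [[-0.876, -0.482, -0.019], [-0.347, 0.657, -0.67], [0.335, -0.58, -0.743]] [0.459, 0.267, 0.958]
wrist [[280.3, 0.0, 322.1], [0.0, 280.3, 198.8], [0.0, 0.0, 1.0]] [[0.397, -0.918, -0.001], [-0.876, -0.38, 0.296], [-0.272, -0.117, -0.955]] [-0.525, -0.039, 0.378]
```

View pics/scene0.png

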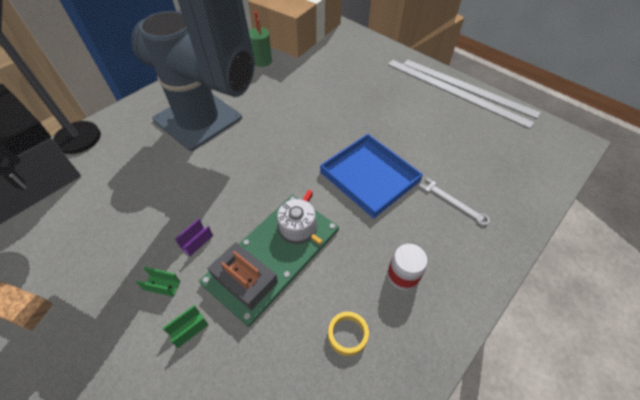

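View pics/side0.png

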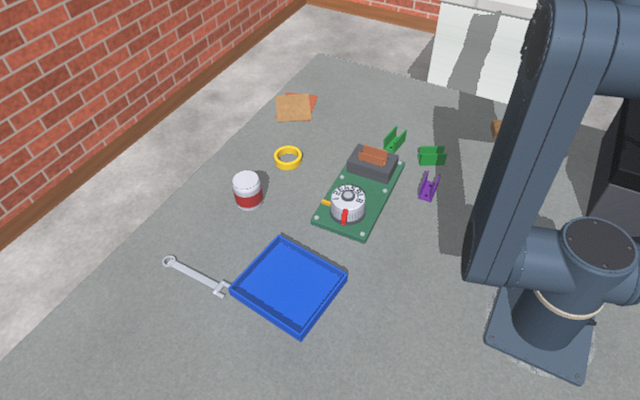

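The scene view shows the die with the copper bracket at (242,268), the sleeve at (297,215), the red tab at (308,196), the pointer at (318,239) and the tray at (371,175). In the side view the bracket is at (373,155), the tab at (344,216), the pointer at (325,203) and the tray at (290,285). Next I measure by colour.

```bash
cat > h.py <<'E'
import cv2, numpy as np
from station import monitor, optics
def ray(c,uv):
    K,R,t=[np.array(c[k]) for k in ("intrinsics","R","t")]
    d=R.T@np.linalg.solve(K,[uv[0],uv[1],1.]); return -R.T@t, d/np.linalg.norm(d)
def plane(c,uv,z):
    o,d=ray(c,uv); return o+d*(z-o[2])/d[2]
def tri(rs):
    A=0;b=0
    for o,d in rs:
        P=np.eye(3)-np.outer(d,d); A=A+P; b=b+P@o
    x=np.linalg.solve(A,b); return x,[np.linalg.norm(np.cross(x-o,d)) for o,d in rs]
def proj(c,X):
    p=np.array(c["R"])@X+c["t"]; q=np.array(c["intrinsics"])@p; return q[:2]/q[2]
COL=dict(green=((60,60,30),(90,255,160)),blue=((105,150,60),(125,255,255)),copper=((3,90,60),(16,255,255)),yellow=((18,130,100),(32,255,255)),red=((172,150,90),(183,255,255)))
def blobs(im,col,roi=None,amin=15):
    """contours of a colour inside roi (u0,v0,u1,v1), largest first"""
    h=cv2.cvtColor(im,cv2.COLOR_RGB2HSV); lo,hi=COL[col]
    m=cv2.inRange(h,lo,hi)
    if col=="red": m|=cv2.inRange(h,(0,150,90),(3,255,255))
    if roi: z=np.zeros_like(m); u0,v0,u1,v1=roi; z[v0:v1,u0:u1]=m[v0:v1,u0:u1]; m=z
    cs=[c for c in cv2.findContours(m,cv2.RETR_EXTERNAL,cv2.CHAIN_APPROX_NONE)[0] if cv2.contourArea(c)>amin]
    return sorted(cs,key=cv2.contourArea,reverse=True)
E
python3 - <<'E'
from h import *
I={n:cv2.imread(f"pics/{n}0.png")[...,::-1].copy() for n in("scene","side")}
C={n:optics.calibration(n) for n in I}
roi=dict(scene=dict(green=(195,190,345,325),copper=(210,240,280,295),yellow=(300,225,330,250),red=(295,180,320,210),blue=(310,130,430,220)),
 side=dict(green=(305,150,412,245),copper=(350,140,400,175),yellow=(315,195,340,212),red=(335,200,355,228),blue=(225,230,352,345)))
for col in COL:
  cen=[]
  for n in I:
    b=blobs(I[n],col,roi[n][col],6)
    p=np.vstack(b).reshape(-1,2); h=cv2.convexHull(p)
    q=cv2.approxPolyDP(h,4,True).reshape(-1,2)
    M=cv2.moments(b[0]); m=(M['m10']/M['m00'],M['m01']/M['m00']); cen.append(ray(C[n],m))
    print(col,n,len(b),cv2.contourArea(b[0]),np.round(m,1),q.tolist())
    z=dict(green=.02,blue=.03,copper=.082,yellow=.03,red=.065)[col]
    print([np.round(plane(C[n],u,z)[:2],3).tolist() for u in q])
  x,e=tri(cen);print("  tri",x.round(4),np.round(e,4))
E
```

```text
green scene 2 3746.5 [271.9 262.7] [[337, 226], [251, 323], [195, 324], [200, 280], [276, 210], [317, 212]]
[[0.562, -0.014], [0.585, -0.301], [0.505, -0.377], [0.437, -0.313], [0.424, -0.08], [0.501, -0.017]]
green side 2 2202.0 [357.4 205. ] [[396, 150], [403, 166], [365, 242], [311, 223], [346, 164]]
[[0.472, -0.347], [0.429, -0.295], [0.411, -0.009], [0.554, 0.001], [0.573, -0.229]]
  tri [ 0.4961 -0.1622 -0.0436] [0.0057 0.0057]
blue scene 1 4267.0 [370.3 174.5] [[367, 135], [420, 174], [374, 216], [321, 171], [324, 163]]
[[0.431, 0.262], [0.619, 0.244], [0.612, 0.061], [0.426, 0.079], [0.413, 0.104]]
blue side 1 6760.5 [288.4 286.2] [[278, 235], [347, 274], [301, 340], [229, 290]]
[[0.602, 0.077], [0.406, 0.097], [0.418, 0.28], [0.615, 0.255]]
  tri [0.5153 0.174  0.0047] [0.0005 0.0005]
copper scene 1 617.0 [242.1 270.9] [[233, 252], [258, 272], [248, 287], [222, 265]]
[[0.47, -0.237], [0.541, -0.232], [0.55, -0.266], [0.477, -0.27]]
copper side 1 374.0 [373.1 155.4] [[363, 145], [386, 151], [385, 163], [359, 159]]
[[0.537, -0.258], [0.473, -0.265], [0.457, -0.221], [0.523, -0.203]]
  tri [ 0.5049 -0.2495  0.0636] [0.0027 0.0027]
yellow scene 1 39.5 [315.9 238.8] [[320, 243], [311, 236]]
[[0.567, -0.079], [0.54, -0.08]]
yellow side 1 29.5 [325.8 201.9] [[322, 200], [329, 205]]
[[0.562, -0.072], [0.538, -0.065]]
  tri [ 0.5519 -0.0749  0.0249] [0.0011 0.0011]
red scene 1 32.5 [307.7 195.1] [[310, 191], [305, 199]]
[[0.469, -0.007], [0.476, -0.032]]
red side 1 48.5 [343.9 216.4] [[345, 209], [341, 223]]
[[0.483, -0.045], [0.472, -0.002]]
  tri [ 0.4744 -0.0209  0.0676] [0.0002 0.0002]
```

View pics/wrist0.png

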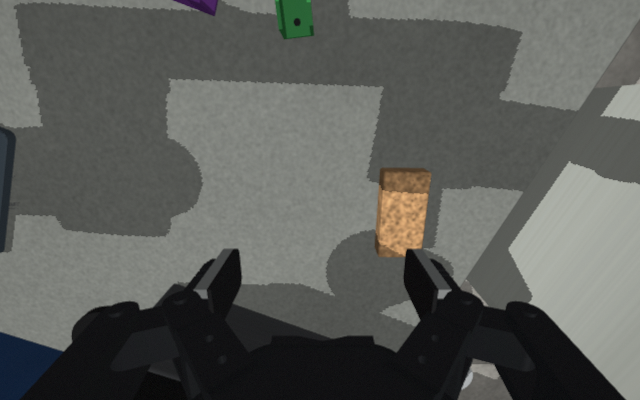

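The wrist view shows decoy pieces and a cork block; the die is out of frame. The numbers agree: plate yaw about 4.6°, axis about (0.491,-0.075), and the tab about 105° from the pointer, so 2 is set. I'll do the sleeve first with tool x pointing radially outward. This helper works out how far each move has to go.

```bash
cat > go.py <<'E'
# print the shift/turn (move units) from the present pose to x y z yaw(deg of tool x), tool pointing down
import sys, numpy as np
from scipy.spatial.transform import Rotation as Ro
from station import monitor
s=monitor.observe(); x,y,z,w=map(float,sys.argv[1:5]); R=Ro.from_quat(s["ee_rot"])
d=R.inv().apply(np.array([x,y,z])-s["position"])/.4
T=Ro.from_euler("ZX",[w,180],degrees=True)
print("shift",d.round(3),"turn",((R.inv()*T).as_rotvec()/(np.pi/2)).round(3),"t",round(s["t"],2))
E
python3 go.py 0.46 -0.12 0.28 110
```

```text
shift [ 0.936 -0.579 -0.068] turn [-0.001 -0.001 -0.962] t 0.15
```

```bash
python3 -m inch '[[0.936,-0.579,-0.07,0,0,-0.962,1],[0.936,-0.579,-0.07,0,0,-0.962,1],[0.936,-0.579,-0.07,0,0,-0.962,1],[0.936,-0.579,-0.07,0,0,-0.962,1],[0.936,-0.579,-0.07,0,0,-0.962,1]]'; python3 go.py 0.46 -0.12 0.28 110
```

```text
t: 0.57
position: [0.3279, -0.3094, 0.2662]
ee_rot: [0.868, 0.496, 0.0, -0.0]
wrist_force: [0.5, 0.3, 0.7]
width: 0.0857
finger_force: 0.0
shift [ 0.575  0.045 -0.034] turn [-0.    -0.    -0.561] t 0.57
```

```bash
python3 -m inch '[[0.575,0.045,-0.03,0,0,-0.56,0],[0.575,0.045,-0.03,0,0,-0.56,0],[0.575,0.045,-0.03,0,0,-0.56,0],[0.575,0.045,-0.03,0,0,-0.56,0],[0.575,0.045,-0.03,0,0,-0.56,0]]'; python3 go.py 0.46 -0.12 0.28 110
```

```text
t: 0.98
position: [0.4481, -0.1392, 0.2773]
ee_rot: [0.673, 0.74, -0.0, 0.0]
wrist_force: [1.1, -0.2, 0.4]
width: 0.0431
finger_force: 0.0
shift [ 0.045  0.034 -0.007] turn [-0.     0.    -0.162] t 0.98
```

```bash
python3 -m inch '[[0.045,0.034,0,0,0,-0.162,-0.2],[0.045,0.034,0,0,0,-0.162,-0.2],[0.045,0.034,0,0,0,-0.162,-0.2],[0.045,0.034,0,0,0,-0.162,-0.2]]'; python3 - <<'E'
from h import *
import pickle
c=optics.calibration("wrist"); im=optics.get_image("wrist"); pickle.dump(c,open("w1.pkl","wb"))
cv2.imwrite("pics/wrist1.png",im[...,::-1])
for n,X in dict(axis=[.491,-.075,.075],tab=[.4744,-.0209,.075],ptr=[.562,-.069,.03],pocket=[.504,-.245,.06]).items(): print(n,proj(c,np.array(X)).round(1))
E
```

```text
t: 1.32
position: [0.4594, -0.1218, 0.2769]
ee_rot: [0.577, 0.817, -0.0, -0.0]
wrist_force: [-0.1, 0.4, 0.6]
width: 0.0339
finger_force: 0.0
axis [363.1 150. ]
tab [367.6  97.3]
ptr [410.3 159.4]
pocket [323.7 270. ]
```

View pics/wrist1.png

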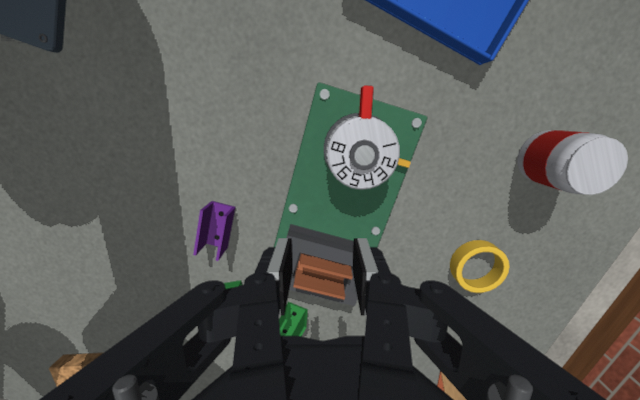

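The wrist view confirms that 2 is at the pointer: disc centre about (363,152), tab about (367,101), pointer about (403,163), bracket about (323,276). I'll refine from all views.

```bash
python3 - <<'E'
from h import *
import pickle
I={n:cv2.imread(f"pics/{f}.png")[...,::-1].copy() for n,f in(("scene","scene0"),("side","side0"),("wrist","wrist1"))}
C={n:optics.calibration(n) for n in("scene","side")}; C["wrist"]=pickle.load(open("w1.pkl","rb"))
W=I["wrist"]; cw=C["wrist"]
# disc
h=cv2.cvtColor(W,cv2.COLOR_RGB2HSV); m=cv2.inRange(h,(0,0,165),(180,40,255)); z=np.zeros_like(m); z[105:195,318:406]=m[105:195,318:406]
m=cv2.morphologyEx(z,cv2.MORPH_CLOSE,np.ones((9,9)));c=max(cv2.findContours(m,0,1)[0],key=cv2.contourArea)
e=cv2.fitEllipse(cv2.convexHull(c)); print("disc",e,plane(cw,e[0],.075).round(4),"diam",280.3*.084/ (np.array(cw["R"])@[.491,-.075,.075]+cw["t"])[2])
def mom(b): M=cv2.moments(b); return M['m10']/M['m00'],M['m01']/M['m00']
R={"red":dict(scene=(295,180,320,210),side=(335,200,355,228),wrist=(355,80,380,122)),"yellow":dict(scene=(300,225,330,250),side=(315,195,340,212),wrist=(395,150,415,175)),"copper":dict(scene=(210,240,280,295),side=(350,140,400,175),wrist=(285,245,365,305))}
for col in R:
  rs=[]
  for n in I:
    b=np.vstack(blobs(I[n],col,R[n] if 0 else R[col][n],6)); r=cv2.minAreaRect(b); rs.append(ray(C[n],r[0])); print(col,n,np.round(r[0],1),np.round(r[1],1),round(r[2]),[plane(C[n],p,dict(red=.075,yellow=.03,copper=.082)[col]).round(3)[:2].tolist() for p in cv2.boxPoints(r)])
  x,er=tri(rs); print("  tri",x.round(4),np.round(er,4))
q=cv2.approxPolyDP(cv2.convexHull(np.vstack(blobs(W,"green",(270,75,435,240),50))),4,True).reshape(-1,2)
print("plate",q.tolist(),[plane(cw,p,.02).round(3)[:2].tolist() for p in q])
E
```

```text
disc ((362.85107421875, 151.7952117919922), (69.62625885009766, 72.00637817382812), 42.58413314819336) [ 0.4915 -0.077   0.075 ] diam 73.75611235540657
red scene [307.8 195.2] [4.6 9.4] 31 [[0.477, -0.037], [0.469, -0.013], [0.481, -0.012], [0.488, -0.036]]
red side [344.1 216.2] [ 4.4 14.5] 9 [[0.469, 0.006], [0.484, -0.036], [0.474, -0.039], [0.459, 0.003]]
red wrist [366.2 101.5] [11.1 31.5] 4 [[0.474, -0.043], [0.464, -0.012], [0.475, -0.009], [0.486, -0.039]]
  tri [ 0.4751 -0.0226  0.0677] [0.0018 0.001  0.0022]
yellow scene [315.9 238.9] [11.4  4.5] 36 [[0.541, -0.084], [0.539, -0.073], [0.566, -0.071], [0.568, -0.082]]
yellow side [325.9 201.9] [8.5 4.4] 18 [[0.56, -0.062], [0.564, -0.077], [0.541, -0.078], [0.537, -0.064]]
yellow wrist [403.6 162.6] [11.1  6.9] 16 [[0.549, -0.081], [0.547, -0.072], [0.562, -0.071], [0.564, -0.08]]
  tri [ 0.5537 -0.0755  0.0262] [0.0019 0.0021 0.003 ]
copper scene [240.4 269.2] [37.4 21.5] 41 [[0.473, -0.274], [0.465, -0.232], [0.548, -0.229], [0.554, -0.27]]
copper side [372.8 155.1] [28.2 15.6] 17 [[0.528, -0.202], [0.543, -0.261], [0.466, -0.265], [0.453, -0.207]]
copper wrist [323.  276.5] [56.5 34.9] 14 [[0.468, -0.27], [0.463, -0.219], [0.535, -0.214], [0.543, -0.265]]
  tri [ 0.5039 -0.2492  0.0677] [0.0004 0.0011 0.0012]
plate [[426, 116], [379, 239], [276, 239], [318, 83]] [[0.561, -0.012], [0.572, -0.192], [0.429, -0.243], [0.417, -0.021]]
```

```bash
python3 go.py 0.472 -0.017 0.13 108
```

```text
shift [0.237 0.118 0.368] turn [-0.    -0.     0.016] t 1.37
```

```bash
python3 -m inch '[[0.237,0.118,0.368,0,0,0.016,-0.2],[0.237,0.118,0.368,0,0,0.016,-0.2],[0.237,0.118,0.368,0,0,0.016,-0.2],[0.237,0.118,0.368,0,0,0.016,-0.2],[0.237,0.118,0.368,0,0,0.016,-0.2]]'; python3 go.py 0.472 -0.017 0.066 108
```

```text
t: 1.78
position: [0.4682, -0.0149, 0.1245]
ee_rot: [0.587, 0.809, -0.001, -0.004]
wrist_force: [-0.6, 0.2, -1.0]
width: 0.0343
finger_force: 0.0
shift [-0.009  0.008  0.146] turn [-0.005 -0.004  0.001] t 1.78
```

```bash
python3 -m inch '[[0,0,0.03,0,0,0,-0.2],[0,0,0.06,0,0,0,-0.2],[0,0,0.1,0,0,0,-0.2],[0,0,0.14,0,0,0,-0.2],[0,0,0.16,0,0,0,-0.2]]'; python3 -m inch '[[0,0,0,0,0,0,-0.5],[0,0,0,0,0,0,-0.5],[0,0,0,0,0,0,-0.5]]' 20; python3 go.py 0.472 -0.017 0.066 108
```

```text
t: 2.2
position: [0.4724, -0.0186, 0.0658]
ee_rot: [0.588, 0.809, -0.0, 0.001]
wrist_force: [-0.8, 1.2, -0.7]
width: 0.034
finger_force: 0.0
t: 2.45
position: [0.4733, -0.0178, 0.0677]
ee_rot: [0.587, 0.81, 0.001, 0.001]
wrist_force: [0.6, 0.5, 0.2]
width: 0.0217
finger_force: 0.0
shift [ 0.003 -0.002  0.004] turn [0.001 0.001 0.001] t 2.45
```

```bash
python3 -m inch '[[-0.001,-0.016,0,0,0,-0.067,-0.5],[-0.003,-0.032,0,0,0,-0.133,-0.5],[-0.008,-0.048,0,0,0,-0.2,-0.5],[-0.013,-0.063,0,0,0,-0.267,-0.5],[-0.021,-0.0775,0,0,0,-0.333,-0.5]]'; python3 go.py 0.4445 -0.0348 0.066 138
```

```text
t: 2.87
position: [0.4467, -0.0349, 0.0681]
ee_rot: [0.355, 0.935, 0.0, 0.002]
wrist_force: [0.0, 0.5, 0.9]
width: 0.0214
finger_force: 0.3
shift [ 0.004 -0.003  0.005] turn [0.001 0.002 0.005] t 2.87
```

```bash
for i in 1; do python3 -m inch '[[-0.001,-0.016,0,0,0,-0.067,-0.5],[-0.003,-0.032,0,0,0,-0.133,-0.5],[-0.008,-0.048,0,0,0,-0.2,-0.5],[-0.013,-0.063,0,0,0,-0.267,-0.5],[-0.021,-0.0775,0,0,0,-0.333,-0.5]]'; done; python3 -m inch '[[-0.001,-0.016,0,0,0,-0.067,-0.5],[-0.003,-0.032,0,0,0,-0.133,-0.5],[-0.008,-0.048,0,0,0,-0.2,-0.5],[-0.013,-0.063,0,0,0,-0.267,-0.5],[-0.021,-0.0775,0,0,0,-0.333,-0.5]]';  python3 -m inch '[[-0.001,-0.016,0,0,0,-0.067,-0.5],[-0.003,-0.032,0,0,0,-0.133,-0.5],[-0.008,-0.048,0,0,0,-0.2,-0.5],[-0.013,-0.063,0,0,0,-0.267,-0.5],[-0.021,-0.0775,0,0,0,-0.333,-0.5]]'; python3 go.py 0.4495 -0.122 0.066 228
```

```text
t: 3.28
position: [0.4318, -0.0635, 0.0679]
ee_rot: [0.101, 0.995, 0.0, 0.001]
wrist_force: [-1.3, 0.8, 0.2]
width: 0.0211
finger_force: 0.4
t: 3.7
position: [0.4333, -0.0958, 0.0677]
ee_rot: [-0.16, 0.987, -0.0, 0.001]
wrist_force: [-0.5, 0.1, 0.5]
width: 0.0211
finger_force: 0.4
t: 4.12
position: [0.4505, -0.1227, 0.0674]
ee_rot: [-0.41, 0.912, -0.0, 0.0]
wrist_force: [-2.2, 0.3, -0.1]
width: 0.0213
finger_force: 0.5
shift [0.    0.003 0.003] turn [-0.001 -0.     0.004] t 4.12
```

```bash
python3 -m inch '[[0,0,0,0,0,0,-0.2],[0,0,0,0,0,0,-0.2],[0,0,0,0,0,0,-0.2],[0,0,-0.1,0,0,0,-0.2],[0,0,-0.2,0,0,0,-0.2]]';  python3 go.py 0.43 -0.20 0.29 184
```

```text
t: 4.53
position: [0.4467, -0.1205, 0.1431]
ee_rot: [-0.406, 0.914, 0.004, -0.003]
wrist_force: [1.5, -0.4, 0.6]
width: 0.0345
finger_force: 0.0
shift [ 0.177 -0.099 -0.368] turn [ 0.005 -0.004  0.488] t 4.53
```

```bash
python3 -m inch '[[0.177,-0.099,-0.368,0,0,0.488,0.4],[0.177,-0.099,-0.368,0,0,0.488,0.4],[0.177,-0.099,-0.368,0,0,0.488,0.4],[0.177,-0.099,-0.368,0,0,0.488,0.4],[0.177,-0.099,-0.368,0,0,0.488,0.4]]'; python3 -m inch '[[0,0,0,0,0,0.09,0.4],[0,0,0,0,0,0.09,0.4],[0,0,0,0,0,0.09,0.4],[0,0,0,0,0,0.09,0.4]]'; python3 - <<'E'
from h import *
import pickle
c=optics.calibration("wrist"); im=optics.get_image("wrist"); pickle.dump(c,open("w2.pkl","wb"))
cv2.imwrite("pics/wrist2.png",im[...,::-1])
E
python3 go.py 0.43 -0.20 0.29 184
```

```text
t: 4.95
position: [0.434, -0.2053, 0.3021]
ee_rot: [-0.101, 0.995, -0.005, 0.005]
wrist_force: [0.9, -0.3, 0.9]
width: 0.0601
finger_force: 0.0
t: 5.28
position: [0.4322, -0.2008, 0.2929]
ee_rot: [-0.037, 0.999, 0.0, -0.0]
wrist_force: [-0.6, -0.5, -0.5]
width: 0.0599
finger_force: 0.0
shift [0.005 0.002 0.007] turn [ 0.001 -0.001  0.003] t 5.33
```

View pics/wrist2.png

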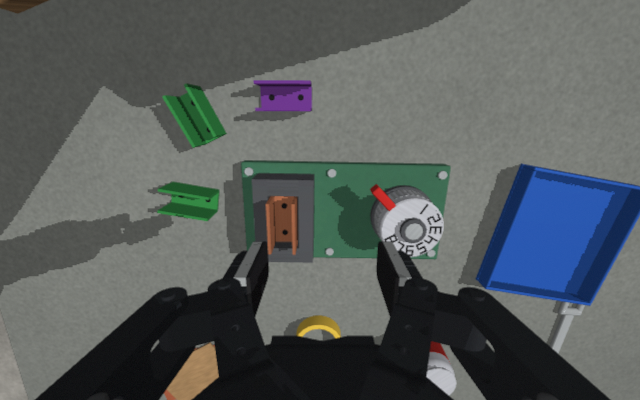

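The 6 sits on the far side, towards the pointer (414,250), with the tab at (383,197). The bracket is at (283,225) with its flange tops near columns 270 and 296. I'll compute the bracket edges and tab angle.

```bash
python3 - <<'E'
from h import *
import pickle
c=pickle.load(open("w2.pkl","rb")); W=cv2.imread("pics/wrist2.png")[...,::-1].copy()
b=np.vstack(blobs(W,"copper",(255,185,310,262),6)).reshape(-1,2)
print("cam",ray(c,(0,0))[0].round(3), b.min(0),b.max(0))
for v in (205,215,225,235,245):
    u=b[abs(b[:,1]-v)<=1,0]; 
    l=plane(c,(u.min()-.5,v),.082); r6=plane(c,(u.max()+.5,v),.06); r8=plane(c,(u.max()+.5,v),.082)
    print(v,u.min(),u.max(),l.round(4)[:2],"z60",r6.round(4)[:2],"z82",r8.round(4)[:2])
for u in (268,270,284,296):
    v=b[abs(b[:,0]-u)<=1,1]; print(u,v.min(),v.max(),"near",plane(c,(u,v.min()-.5),.06).round(4)[:2],plane(c,(u,v.min()-.5),.082).round(4)[:2],"far",plane(c,(u,v.max()+.5),.082).round(4)[:2])
# die block corner edges: dark
sc=cv2.imread("pics/wrist1.png")
t=np.vstack(blobs(W,"red",(365,175,405,215),6)); r=cv2.minAreaRect(t); print("tab",r)
print([plane(c,p,.075).round(4)[:2].tolist() for p in cv2.boxPoints(r)])
q=cv2.approxPolyDP(cv2.convexHull(np.vstack(blobs(W,"green",(235,155,460,270),50))),4,True).reshape(-1,2)
print("plate",q.tolist(),[plane(c,p,.02).round(3)[:2].tolist() for p in q])
# bracket height: two-view of wrist1/wrist2/scene/side centroid
h=cv2.cvtColor(W,cv2.COLOR_RGB2HSV)
print(W[225,258:312].tolist())
E
```

```text
cam [ 0.356 -0.207  0.412] [265 196] [297 254]
205 265 296 [ 0.4714 -0.2705] z60 [ 0.476  -0.2324] z82 [ 0.4685 -0.2309]
215 266 296 [ 0.4846 -0.2691] z60 [ 0.4901 -0.2318] z82 [ 0.4817 -0.2302]
225 266 296 [ 0.4982 -0.2689] z60 [ 0.5045 -0.2311] z82 [ 0.4952 -0.2296]
235 267 296 [ 0.512  -0.2674] z60 [ 0.5193 -0.2304] z82 [ 0.5091 -0.2289]
245 267 297 [ 0.5262 -0.2672] z60 [ 0.5343 -0.2283] z82 [ 0.5232 -0.227 ]
268 197 254 near [ 0.467  -0.2703] [ 0.4601 -0.2664] far [ 0.5398 -0.265 ]
270 196 254 near [ 0.4654 -0.2677] [ 0.4586 -0.2639] far [ 0.5396 -0.2623]
284 196 241 near [ 0.4641 -0.2494] [ 0.4573 -0.2468] far [ 0.5195 -0.2446]
296 197 253 near [ 0.4643 -0.2336] [ 0.4575 -0.232 ] far [ 0.5356 -0.2283]
tab ((382.5808410644531, 197.3177947998047), (28.369577407836914, 9.526315689086914), 47.121097564697266)
[[0.4445, -0.1415], [0.4356, -0.1339], [0.4608, -0.1059], [0.4701, -0.1135]]
plate [[449, 166], [435, 258], [247, 250], [244, 161]] [[0.415, -0.023], [0.561, -0.015], [0.569, -0.308], [0.43, -0.312]]
[[54, 56, 57], [55, 55, 57], [54, 55, 58], [53, 55, 57], [53, 54, 56], [55, 56, 58], [54, 55, 58], [54, 55, 58], [111, 76, 64], [162, 100, 70], [161, 100, 71], [151, 94, 66], [124, 77, 55], [117, 73, 51], [116, 72, 51], [101, 62, 43], [71, 44, 31], [94, 58, 41], [108, 67, 47], [108, 67, 47], [109, 68, 48], [109, 67, 47], [111, 69, 49], [110, 68, 47], [109, 67, 46], [111, 68, 48], [110, 68, 48], [110, 68, 48], [111, 68, 48], [109, 68, 48], [108, 67, 46], [109, 68, 47], [108, 67, 46], [124, 77, 54], [155, 96, 68], [162, 100, 70], [152, 94, 67], [125, 77, 55], [100, 62, 43], [57, 42, 36], [62, 60, 62], [77, 79, 82], [83, 84, 88], [83, 84, 88], [83, 84, 87], [83, 84, 87], [83, 84, 88], [83, 84, 88], [83, 84, 87], [84, 85, 89], [83, 83, 87], [82, 84, 87], [83, 84, 88], [83, 84, 88]]
```

```bash
python3 - <<'E'
from h import *
import pickle
w=pickle.load(open("w2.pkl","rb")); s=optics.calibration("scene"); d=optics.calibration("side")
for a,b in (((248,287),(267.5,254.5)),((222,265),(265,198)),):
    print([v.round(4) if k==0 else np.round(v,4) for k,v in enumerate(tri([ray(s,a),ray(w,b)]))])
E
python3 go.py .503 -.2495 .14 183.5
```

```text
[array([ 0.5457, -0.2659,  0.0724]), array([0.0015, 0.0015])]
[array([ 0.4679, -0.2703,  0.0674]), array([0.0027, 0.0027])]
shift [-0.168 -0.135  0.381] turn [ 0.001 -0.001  0.009] t 5.33
```

```bash
python3 -m inch '[[-0.168,-0.135,0.381,0,0,0.009,0.4],[-0.168,-0.135,0.381,0,0,0.009,0.4],[-0.168,-0.135,0.381,0,0,0.009,0.4],[-0.168,-0.135,0.381,0,0,0.009,0.4],[-0.168,-0.135,0.381,0,0,0.009,0.4]]'; python3 -m inch '[[0,0,0,0,0,0,0.4],[0,0,0,0,0,0,0.4],[0,0,0,0,0,0,0.4]]'
python3 go.py .503 -.2495 .088 183.5; python3 - <<'E'
from h import *
im=optics.get_image("wrist"); cv2.imwrite("pics/wrist3.png",im[...,::-1])
E
```

```text
t: 5.75
position: [0.5012, -0.2488, 0.1322]
ee_rot: [-0.03, 1.0, 0.003, -0.005]
wrist_force: [-2.0, 0.7, -1.4]
width: 0.0597
finger_force: 0.0
t: 6.0
position: [0.504, -0.2504, 0.1437]
ee_rot: [-0.03, 1.0, -0.001, 0.001]
wrist_force: [-0.2, 0.1, -0.3]
width: 0.0596
finger_force: 0.0
shift [0.003 0.003 0.139] turn [-0.001  0.002 -0.001] t 6.0
```

View pics/wrist3.png

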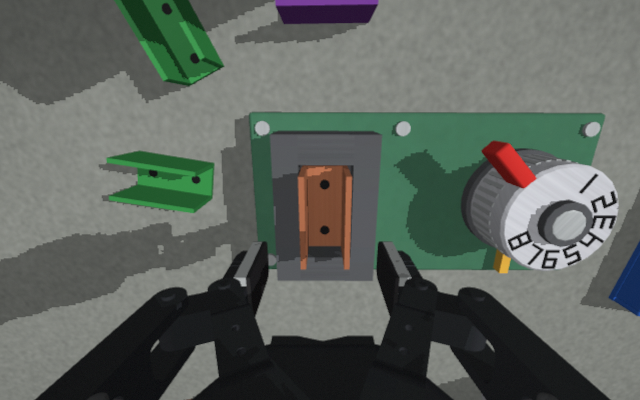

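The bracket (column 325) is centred between the fingers (mid column about 323), so I descend and close.

```bash
python3 -m inch '[[0,0,0.04,0,0,0,0.4],[0,0,0.08,0,0,0,0.4],[0,0,0.115,0,0,0,0.4],[0,0,0.135,0,0,0,0.4],[0,0,0.135,0,0,0,0.4]]'; python3 -m inch '[[0,0,0,0,0,0,0.1],[0,0,0,0,0,0,-0.1],[0,0,0,0,0,0,-0.4],[0,0,0,0,0,0,-0.4],[0,0,0,0,0,0,-0.4]]' 30;python3 -m inch '[[0,0,0,0,0,0,-0.4],[0,0,0,0,0,0,-0.4]]'
```

```text
t: 6.47
position: [0.5028, -0.2498, 0.087]
ee_rot: [-0.029, 1.0, 0.0, -0.0]
wrist_force: [-0.4, -0.5, -0.4]
width: 0.06
finger_force: 0.0
t: 6.88
position: [0.5045, -0.2507, 0.0891]
ee_rot: [-0.029, 1.0, -0.001, 0.001]
wrist_force: [-1.5, 1.7, 6.3]
width: 0.0351
finger_force: 32.1
t: 7.05
position: [0.5045, -0.2507, 0.0891]
ee_rot: [-0.029, 1.0, -0.001, 0.001]
wrist_force: [-0.9, 1.7, 6.1]
width: 0.0355
finger_force: 32.1
```

```bash
python3 -m inch '[[0,0,-0.02,0,0,0,-0.4],[0,0,-0.045,0,0,0,-0.4],[0,0,-0.08,0,0,0,-0.4],[0,0,-0.13,0,0,0,-0.4],[0,0,-0.18,0,0,0,-0.4]]'; python3 -m inch '[[0,0,-0.05,0,0,0,-0.4],[0,0,-0.1,0,0,0,-0.4],[0,0,-0.1,0,0,0,-0.4]]'; python3 - <<'E'
from h import *
im=optics.get_image("side"); cv2.imwrite("pics/side4.png",cv2.resize(im[60:320,200:500,::-1],None,fx=2,fy=2))
E
python3 go.py 0.515 0.172 0.19 183.5
```

```text
t: 7.47
position: [0.5027, -0.2501, 0.1593]
ee_rot: [-0.029, 1.0, 0.0, -0.001]
wrist_force: [-0.4, -1.0, -1.3]
width: 0.0351
finger_force: 31.3
t: 7.72
position: [0.5054, -0.2518, 0.2045]
ee_rot: [-0.029, 1.0, -0.003, 0.004]
wrist_force: [0.8, -1.1, 0.3]
width: 0.0349
finger_force: 31.3
shift [-0.087  1.055  0.027] turn [-0.002  0.003 -0.002] t 7.77
```

View pics/side4.png

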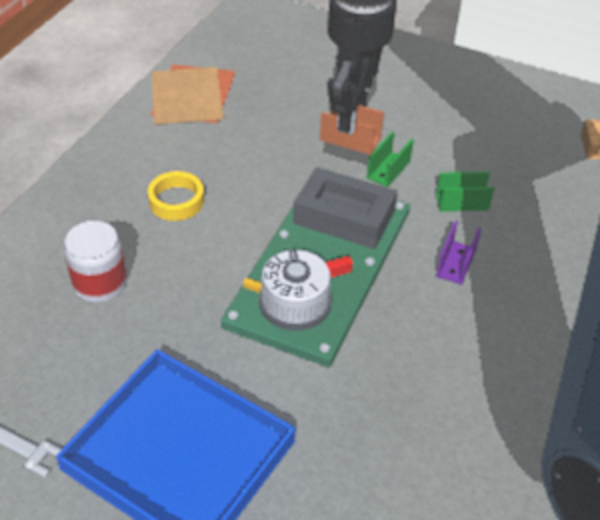

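The side crop shows the bracket in the gripper, the pocket empty and the tab at (340,266) on the far side. Now to the tray.

```bash
python3 -m inch '[[-0.01,0.08,0.02,0,0,0,-0.4],[-0.03,0.18,0.02,0,0,0,-0.4],[-0.04,0.28,0.02,0,0,0,-0.4],[-0.05,0.38,0.02,0,0,0,-0.4],[-0.06,0.48,0.02,0,0,0,-0.4]]'; python3 -m inch '[[0,0.1,0,0,0,0,-0.4],[-0.01,0.2,0,0,0,0,-0.4],[-0.02,0.3,0,0,0,0,-0.4],[-0.02,0.4,0,0,0,0,-0.4],[-0.02,0.49,0,0,0,0,-0.4]]';  python3 go.py 0.515 0.172 0.19 183.5
```

```text
t: 8.18
position: [0.5149, -0.0555, 0.1887]
ee_rot: [-0.029, 1.0, 0.0, -0.002]
wrist_force: [0.2, -0.0, -1.4]
width: 0.0352
finger_force: 31.3
t: 8.6
position: [0.5113, 0.1411, 0.1889]
ee_rot: [-0.029, 1.0, -0.0, -0.001]
wrist_force: [0.5, -0.2, -2.2]
width: 0.035
finger_force: 31.3
shift [-0.014  0.077 -0.003] turn [ 0.    -0.002 -0.001] t 8.6
```

```bash
python3 -m inch '[[-0.01,0.07,0.05,0,0,0,-0.4],[-0.01,0.07,0.12,0,0,0,-0.4],[-0.01,0.07,0.19,0,0,0,-0.4],[-0.01,0.07,0.25,0,0,0,-0.4],[-0.01,0.07,0.29,0,0,0,-0.4]]'; python3 -m inch '[[0,0,0.003,0,0,0,-0.4],[0,0,0.006,0,0,0,-0.4],[0,0,0.012,0,0,0,-0.4],[0,0,0.018,0,0,0,-0.4],[0,0,0.018,0,0,0,-0.4]]'; python3 go.py 0.515 0.172 0.054 183.5
python3 - <<'E'
from h import *
im=optics.get_image("side"); cv2.imwrite("pics/side5.png",cv2.resize(im[180:350,200:420,::-1],None,fx=3,fy=3))
E
```

```text
t: 9.02
position: [0.5117, 0.1669, 0.0696]
ee_rot: [-0.03, 1.0, -0.001, -0.004]
wrist_force: [-0.7, 0.1, -1.2]
width: 0.0354
finger_force: 31.4
t: 9.43
position: [0.5159, 0.1671, 0.0688]
ee_rot: [-0.029, 1.0, 0.0, 0.001]
wrist_force: [0.2, -0.3, -1.7]
width: 0.0351
finger_force: 31.4
shift [0.002 0.012 0.037] turn [ 0.     0.001 -0.002] t 9.43
```

View pics/side5.png

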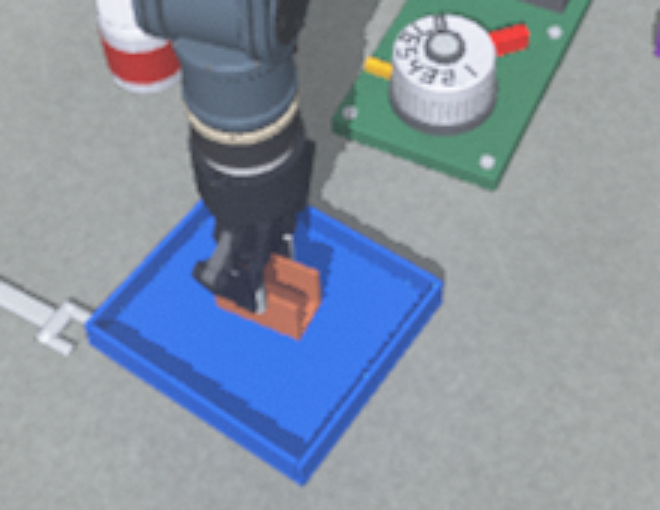

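The bracket hangs upright over the middle of the tray, underside about 15 mm above the floor. I lower it slowly.

```bash
python3 -m inch '[[0,0,0.007,0,0,0,-0.4],[0,0,0.014,0,0,0,-0.4],[0,0,0.021,0,0,0,-0.4],[0,0,0.027,0,0,0,-0.4],[0,0,0.03,0,0,0,-0.4]]'; python3 -m inch '[[0,0,0.002,0,0,0,-0.4],[0,0,0.004,0,0,0,-0.4],[0,0,0.004,0,0,0,-0.4],[0,0,0.004,0,0,0,-0.4]]'
```

```text
t: 9.9
position: [0.5147, 0.167, 0.0551]
ee_rot: [-0.029, 1.0, -0.0, -0.0]
wrist_force: [-0.1, -0.1, -2.4]
width: 0.0353
finger_force: 31.4
t: 10.23
position: [0.5152, 0.1671, 0.0542]
ee_rot: [-0.029, 1.0, 0.0, 0.0]
wrist_force: [-0.3, 0.0, -1.5]
width: 0.0351
finger_force: 31.4
```

```bash
python3 -m inch '[[0,0,0.002,0,0,0,-0.4],[0,0,0.004,0,0,0,-0.4],[0,0,0.004,0,0,0,-0.4]]'; python3 -m inch '[[0,0,0.002,0,0,0,-0.4],[0,0,0.004,0,0,0,-0.4],[0,0,0.004,0,0,0,-0.4]]'
```

```text
t: 10.48
position: [0.5152, 0.1672, 0.0542]
ee_rot: [-0.029, 1.0, 0.0, 0.0]
wrist_force: [-2.8, 0.5, 5.9]
width: 0.0353
finger_force: 32.2
t: 10.73
position: [0.5152, 0.1672, 0.0541]
ee_rot: [-0.029, 1.0, -0.0, 0.001]
wrist_force: [-5.9, -2.2, 13.2]
width: 0.0352
finger_force: 33.0
```

It is resting on the floor. I ease off, open and rise.

```bash
python3 -m inch '[[0,0,-0.004,0,0,0,-0.4],[0,0,-0.006,0,0,0,-0.4],[0,0,-0.006,0,0,0,-0.1],[0,0,-0.006,0,0,0,0],[0,0,-0.006,0,0,0,0.2]]';  python3 -m inch '[[0,0,0,0,0,0,0.4],[0,0,0,0,0,0,0.4],[0,0,-0.02,0,0,0,0.4],[0,0,-0.06,0,0,0,0.4],[0,0,-0.12,0,0,0,0.4]]';  python3 -m inch '[[0,0,-0.1,0,0,0,0.4],[0.05,0,-0.2,0,0,0,0.4],[0.1,0,-0.3,0,0,0,0.4],[0.14,0,-0.4,0,0,0,0.4],[0.14,0,-0.4,0,0,0,0.4]]'; python3 -m inch '[[0,0,0,0,0,0,0.4],[0,0,0,0,0,0,0.4],[0,0,0,0,0,0,0.4]]'; python3 - <<'E'
from h import *
a=optics.get_image("scene"); b=optics.get_image("side"); 
p=cv2.resize(a[120:370,140:500],(720,500)); 
cv2.imwrite("pics/fin_scene.png",p[...,::-1]); cv2.imwrite("pics/fin_side.png",cv2.resize(b[110:350,150:450],(750,600),interpolation=cv2.INTER_CUBIC)[...,::-1])
C={"scene":optics.calibration("scene"),"side":optics.calibration("side")}
for im,n,rc in((a,"scene",(330,140,420,215)),(b,"side",(235,235,345,335))):
    bl=np.vstack(blobs(im,"copper",rc,10)); r=cv2.minAreaRect(bl); print(n,plane(C[n],r[0],.026).round(3))
E
```

```text
t: 11.15
position: [0.5151, 0.1671, 0.053]
ee_rot: [-0.029, 1.0, 0.0, -0.0]
wrist_force: [0.1, -0.7, -0.8]
width: 0.051
finger_force: 0.0
t: 11.57
position: [0.513, 0.1667, 0.0997]
ee_rot: [-0.029, 1.0, -0.0, -0.003]
wrist_force: [0.3, -0.6, -1.1]
width: 0.0599
finger_force: 0.0
t: 11.98
position: [0.4598, 0.1644, 0.2705]
ee_rot: [-0.029, 1.0, 0.001, 0.006]
wrist_force: [0.2, 0.5, 0.8]
width: 0.0598
finger_force: 0.0
t: 12.23
position: [0.4589, 0.1637, 0.2597]
ee_rot: [-0.029, 1.0, -0.0, -0.001]
wrist_force: [0.2, 0.4, -0.3]
width: 0.0597
finger_force: 0.0
scene [0.516 0.167 0.026]
side [0.515 0.168 0.026]
```

View pics/fin_side.png

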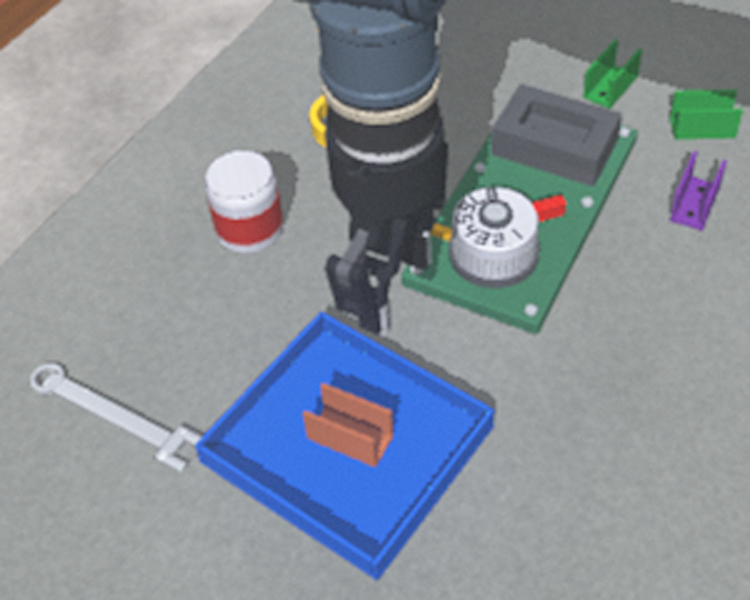

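View pics/fin_scene.png

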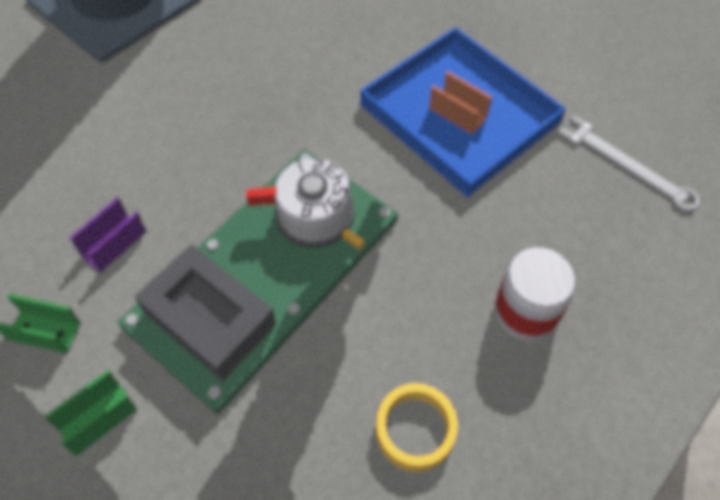

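Both final views show the bracket upright in the middle of the tray, at world (0.515,0.167). The tab was measured at about 228° in world axes, or 225° from the pointer, so 6 is set. The other items are undisturbed.

```bash
python3 -c "
from station import ticket; print(ticket.sign_off())"
```

```text
the job is handed in; nothing more can be done
None
```

The copper bracket stands upright in the blue tray and the stop sleeve is set to 6 at the pointer; the tin, tape roll and wrench were not touched, and the job was handed in after about 12 s of robot time.

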